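# Check a connecting rod under the bars of a height gauge

## Task

Check the connecting rod in the two-lane height gauge: lay it flat on the bed with its big end towards the bars and slide it gently under a bar, staying flat; if that bar stops it do not force it, but draw it back and use the other lane. Push it fully home, press it lightly against the end stop for a moment, and leave it lying there straight in its lane, without disturbing the other parts on the bench.

Things in the scene. Friction and masses are not known exactly. Their poses are not given: they have to be found in the camera images.
- conrod: Loose bare-metal connecting rod, 52 x 156 x 18 mm, 0.1 to 0.2 kg, lying flat. Origin: mid-length, on its underside; +y runs along the rod to the big end, z up. Big eye 52 mm across, 18 mm thick, centred at y = +52 mm; small eye 30 mm across, 18 mm thick, at y = -63 mm; between them (y = -50 to +26 mm) a straight shank 24 mm wide, 3 to 15 mm above the underside, good to grip.
- rod_nose (a point): The tip of the rod's big end: point at y = +78 mm of the rod, x = 0, level with its underside.
- gauge: Fixed steel two-lane height gauge; parts go in along its +x, away from the robot. Origin on the bench. Bed: x -145 to +108, y -85 to +85 mm, top at z = 8 mm. Lane centres y = +35 (left), -35 mm (right). Bed flat and open up to x = 15 mm; beyond it the lanes are 60 mm wide between 10 mm high rails. Posts beside the lanes at x = 19 to 47 mm, tops 72 mm above the bench.
- bar_left: Bridge bar over the left lane: grey holder 28 to 58 mm above the bed, and below it a steel blade across the lane, gauge x = 26 to 40 mm; frame as the gauge's. Blade undersides are clamped 12.5 to 26.5 mm above the bed, new each time and not given; left and right average 19.5 mm, so at least one lane clears the 18 mm rod by 1.5 mm or more. Over 25 N of rod on bar is forcing it.
- bar_right: The same over the right lane; whether either bar lets the rod through is found by feel.
- stop: End stop behind both bars, frame as the gauge's: a steel strip across both lanes, from 10 to 25 mm above the bed, on a fixed dark block. The face that the rod meets is screwed to a new place each time, somewhere between gauge x = 68 and 82 mm, not given: the rod is home when it is felt there. A push of 3 to 10 N is plenty; it should never be pressed with more than 25 N.
- drill_chuck: Bystander: loose steel drill chuck, 46 mm across, 68 mm high, upright; origin under its centre.
- v_block: Bystander: loose steel vee block, 60 x 50 x 40 mm; origin under its centre.

How it is judged:
By the outcome, as a careful person would: the job done as asked, in the order asked, and still so for the second after the job is handed in, with the robot touching nothing.
It also fails if it takes over 72 s, if anything falls off the work surface, if the arm or the gripper's body presses on something with over 40 N, if the wrist force passes 120 N, or if a joint passes its speed limit or range.

## Robot

A 6-joint arm with a two-finger parallel gripper is mounted at the origin on the work surface; the furniture and walls round the work are solid. World frame = base frame: x ahead of the robot, y to its left, z up, the work surface at z = 0. Lengths are in m, angles in rad, forces in N, time in s.
With the tool pointing down it reaches from about 0.35 to 0.925 m from the base axis. Payload 6.4 kg.
Tool frame: the origin (TCP) lies on the centre line of the jaws, within the pads' length; the fingertips stand bot.nose_length ahead of it and the grasp point (between the pads) lies 5 mm behind it (bot.nose_length is the distance from the TCP to the fingertips, in m); z points along the fingers, y is the direction in which the jaws open and shut (so a half turn about z gives the same grasp; the last joint's range is limited). The gripper opens to 85 mm and grips with 20 to 120 N. Pads are 22 mm wide; open, the fingers measure 114 mm over their backs; the gripper's body (76 mm by 85 mm) begins 54 mm behind the grasp point. The pads swing forward as they close: fully open they stand 13 mm farther back than shut.
Start: joints at [1.113, 0.245, 1.558, -0, 1.339, -0.174], TCP at [0.182, 0.624, 0.245] pointing down, gripper open.
Joint ranges: [-3.13, 3.13], [-1.02, 2.26], [0.13, 2.54], [-0.95, 4.09], [0.21, 2.88], [-2.74, 2.74]. Speed limits (rad/s): [2.57, 2.57, 3.14, 3.14, 3.14, 3.14].

## Interface

Orientations are given as [roll, pitch, yaw] about the fixed x, y, z axes, in that order (R = Rz(yaw) Ry(pitch) Rx(roll)).
In Python, from cell import get_state, vision, bot, models gives the robot as it stands.
- The arm moves only by the shell command python3 -m inch 'ROWS'. ROWS is JSON, a list of rows, each a list of 5 numbers: the finger opening in cm, from 0 to 8.54, then the shift along the tool's x, y, z in cm, then the turn about the tool's z in rad. In form: [[jaw, x, y, z, turn], ...]. A call has exactly 8 rows; each row shifts and turns the commanded pose from where the row before left it, along the tool's axes as they then stand; what a row does not reach is not made up. A row lasts 1/8 s, in which the tool goes at most 62.5 mm and 10.7 degrees, less where a joint would pass 70% of its speed; a pose out of reach is approached as far as the arm can. A call with a gripper value outside its range is refused whole. The fingers move at their own pace and stop on an object; the grip force is fixed at half the most. Time passes only in rows, so rows that do not move let the fingers close, or fill a call up. It gives the time, the measured TCP pose, the force and the opening at its end, in the units of the state.
- get_state(): the state, without advancing time (a new reading comes with each control period).
- vision.read_camera(name): name is "scene" or "side" or "wrist"; returns a dict with "image" (420x560x3 uint8, red, green, blue), "K" (3x3 intrinsics, pixels), "rvec" (rotation vector, rad) and "tvec" (3), from world to camera coordinates, as OpenCV has them; the wrist camera has in their place "tool_from_camera" (4x4, takes a point from camera to tool coordinates, whose origin is the TCP and whose axes are the flange's). Camera axes: x right, y down, z forward; pixel columns grow to the right and rows downward; lengths in m; the calibration is good to about 2 mm. The wrist camera is an equidistant fisheye: a pixel r from the principal point sees the ray r / f radians off the axis. A picture is of the moment at which its call begins: read the wrist's pose just before it. There is no depth.
- bot.hand_in(): hands the job in, once; it reports no verdict.
Trained networks look in the newest picture that a camera, given by its name, has taken for a name from the list of things; names that differ only in an ending like _2 or _b are one class to them, and where a whole thing is asked for, a point or a joint stands for the part that bears it (a point fixed in the world has none). Each returns a list of dicts, best first, with "p" (0 to 1); they miss things now and then, are a little off and sometimes report something else, mostly with a low value. They report only what shows in the picture. A call takes as long as a camera call.
- models.boxes_of(camera, name): "at" ([column, row] in pixels, amid what is visible of it).
The state is a dict: "clock": time; "qpos": joint angles; "joint_velocities": joint speeds; "effort": joint torques, N m; "position": TCP position; "ee_rot": TCP orientation; "force": force on the tool from outside, world axes, zero at the start; "moment": the same for the moment, N m; "opening": finger opening in m.
Only numpy, scipy, OpenCV 4.12 (cv2) and the standard library are available. Lean on these libraries where they do the work, as an engineer would, in place of code of your own. Each camera call takes 0.05 s, during which the arm holds its last target.

## Working session

There is one attempt and no reset: what is moved stays moved. The work goes in short steps, Python scripts to look and compute and a shell command to move; the robot and the scene stay as the last step left them, time stands still between calls to the robot, and variables do not carry over. Pictures are saved under pics/ and viewed, and the job is handed in when it is done.

```bash
mkdir -p pics; ls; cat > h.py <<'E'
import numpy as np, cv2
from cell import get_state, vision, bot, models
def cam(n,fn=None):
    c=vision.read_camera(n)
    if fn: cv2.imwrite('pics/'+fn,cv2.cvtColor(c['image'],cv2.COLOR_RGB2BGR))
    return c
def ray(c,px):
    R=cv2.Rodrigues(np.array(c['rvec'],float))[0];t=np.array(c['tvec'],float).ravel()
    d=R.T@np.linalg.solve(np.array(c['K']),np.array([px[0],px[1],1.0]))
    return -R.T@t,d
def onz(c,px,z):
    o,d=ray(c,px); s=(z-o[2])/d[2]; return o+s*d
def proj(c,P):
    return cv2.projectPoints(np.array(P,float).reshape(-1,1,3),np.array(c['rvec'],float),np.array(c['tvec'],float),np.array(c['K'],float),None)[0].reshape(-1,2)
E
python3 - <<'E'
from h import *
np.set_printoptions(precision=3,suppress=True)
s=get_state();print(s['clock'],s['position'],s['ee_rot'],s['force'],s['opening'],bot.nose_length)
for n in ['scene','side','wrist']:
    c=cam(n,n+'0.png')
    for m in ['conrod','gauge','drill_chuck','v_block','rod_nose','bar_left','bar_right','stop']:
        try:r=models.boxes_of(n,m)
        except Exception as e: r=[];print(e)
        for b in r[:2]:
            print(n,m,round(b['p'],2),b['at'], onz(c,b['at'],0.0) if n!='wrist' else '')
print(get_state()['clock'])
E
```

```text
pics
0.0 [0.182 0.624 0.244] [-3.14  -0.     2.858] [ 0.706 -0.069  0.323] 0.08566421776156188 0.014
scene conrod 0.57 [312.2, 193.4] [ 0.444 -0.198  0.   ]
scene drill_chuck 0.74 [304.7, 155.0] [ 0.628 -0.404  0.   ]
scene v_block 0.62 [205.1, 282.8] [0.369 0.201 0.   ]
scene rod_nose 0.63 [308.1, 190.7] [ 0.461 -0.203  0.   ]
scene bar_left 0.95 [178.0, 202.7] [0.644 0.057 0.   ]
scene bar_right 0.92 [205.0, 190.5] [ 0.651 -0.028  0.   ]
scene stop 0.7 [149.6, 208.4] [0.667 0.118 0.   ]
side conrod 0.77 [277.9, 182.2] [ 0.45  -0.209  0.   ]
side gauge 0.81 [249.7, 253.9] [0.525 0.077 0.   ]
side gauge 0.53 [339.6, 292.9] [0.337 0.201 0.   ]
side drill_chuck 0.78 [236.8, 159.1] [ 0.569 -0.335  0.   ]
side v_block 0.82 [339.8, 294.1] [0.337 0.204 0.   ]
side v_block 0.4 [229.7, 223.1] [ 0.576 -0.035 -0.   ]
side rod_nose 0.87 [279.2, 181.5] [ 0.446 -0.212  0.   ]
side rod_nose 0.44 [250.9, 255.3] [0.523 0.082 0.   ]
side bar_left 0.62 [230.9, 248.0] [0.569 0.056 0.   ]
side stop 0.88 [208.5, 250.8] [0.62  0.063 0.   ]
wrist conrod 0.7 [6.0, 392.2] 
wrist gauge 0.67 [33.4, 369.7] 
wrist drill_chuck 0.37 [3.2, 411.2] 
wrist v_block 0.68 [61.7, 338.0] 
wrist rod_nose 0.64 [4.9, 389.5] 
1.35
```

View pics/scene0.png

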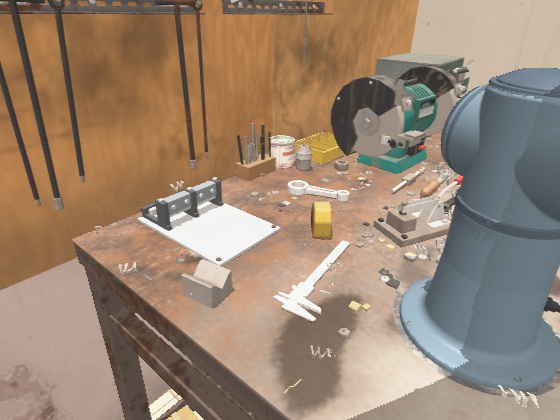

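View pics/side0.png

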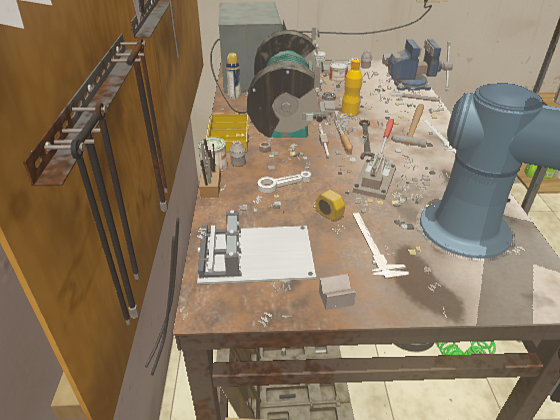

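View pics/wrist0.png

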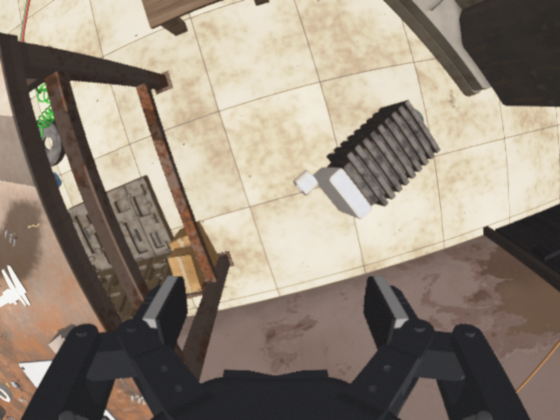

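The scene view shows the rod at about (297,187)–(343,195), the gauge bed around (205,225), the vee block at (207,283) and the tape at (321,219), with the chuck at (304,157). The side view shows the rod at (267,184)–(306,177). I'll enlarge both for exact pixels.

```bash
python3 - <<'E'
import cv2
a=cv2.imread('pics/scene0.png');b=cv2.imread('pics/side0.png')
cv2.imwrite('pics/sc_rod.png',cv2.resize(a[165:215,275:365],None,fx=8,fy=8,interpolation=cv2.INTER_CUBIC))
cv2.imwrite('pics/sd_rod.png',cv2.resize(b[160:210,245:335],None,fx=8,fy=8,interpolation=cv2.INTER_CUBIC))
cv2.imwrite('pics/sc_g.png',cv2.resize(a[170:270,130:290],None,fx=5,fy=5,interpolation=cv2.INTER_CUBIC))
cv2.imwrite('pics/sd_g.png',cv2.resize(b[200:290,190:325],None,fx=5.8,fy=5.8,interpolation=cv2.INTER_CUBIC))
E
```

```text
(no output)
```

View pics/sc_rod.png

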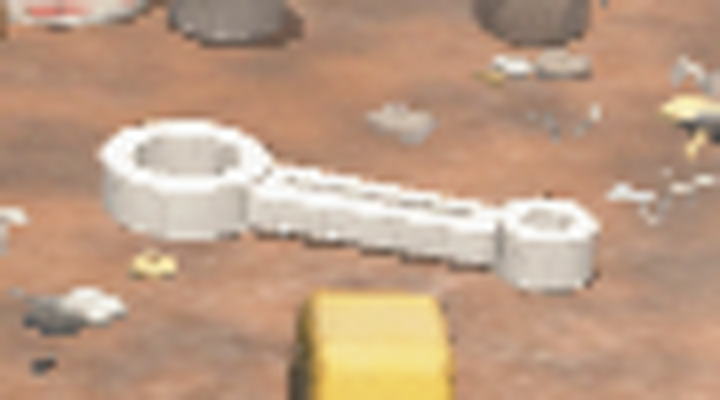

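View pics/sd_rod.png

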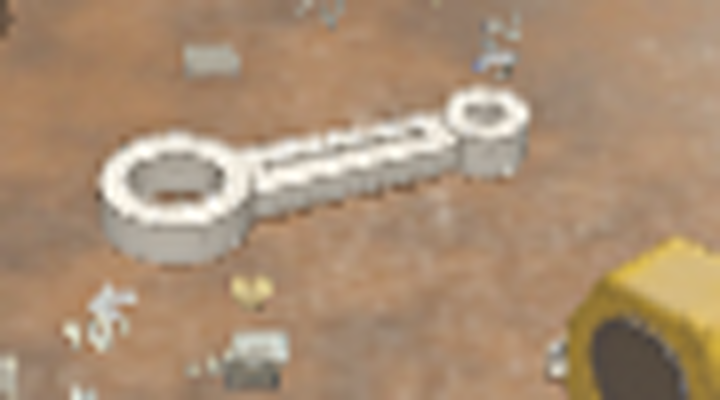

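View pics/sc_g.png

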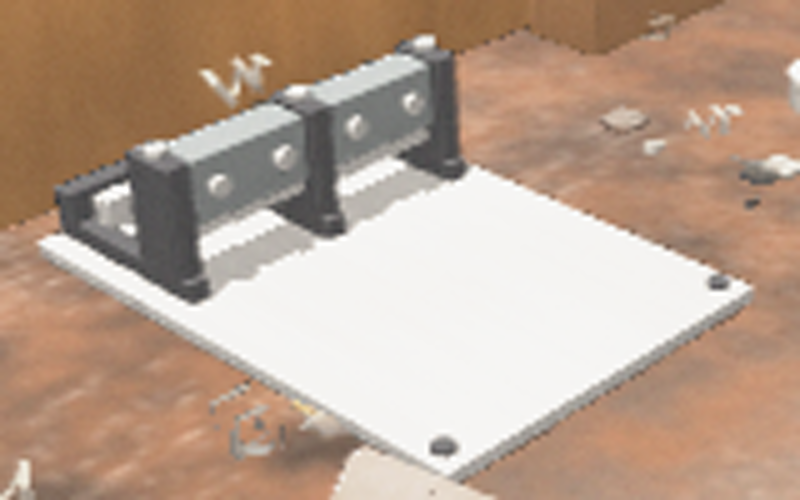

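View pics/sd_g.png

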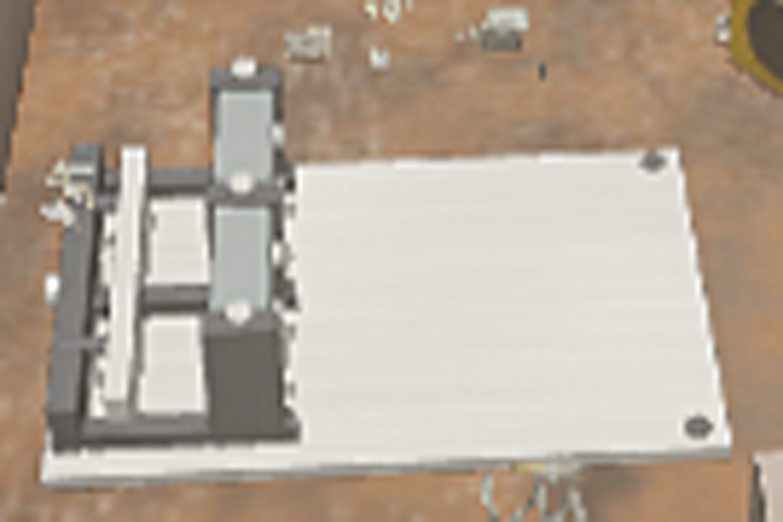

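```bash
cat >> h.py <<'E'
import pickle
from scipy.optimize import least_squares
def fit(obs,x0,rig=None):
    # obs: list (cam, px, local xyz); pose x,y,yaw
    def f(p):
        r=[];c,s=np.cos(p[2]),np.sin(p[2])
        for cm,px,l in obs:
            P=[p[0]+c*l[0]-s*l[1],p[1]+s*l[0]+c*l[1],l[2]]
            r+=list(proj(cm,P)[0]-np.array(px))
        return np.array(r)
    q=least_squares(f,x0);return q.x,f(q.x).reshape(-1,2)
E
python3 - <<'E'
from h import *
np.set_printoptions(precision=4,suppress=True)
sc=cam('scene');sd=cam('side')
pickle.dump((sc,sd),open('c.pkl','wb'))
u=lambda p,f,ox,oy:((p[0]+.5)/f-.5+ox,(p[1]+.5)/f-.5+oy)
S=lambda p:u(p,5,130,170); D=lambda p:u(p,5.8,190,200)
z=.008
g,r=fit([(sc,S((752,289)),(-.145,-.085,z)),(sc,S((448,468)),(-.145,.085,z)),(sc,S((40,243)),(.108,.085,z)),
 (sd,D((679,150)),(-.145,-.085,z)),(sd,D((729,449)),(-.145,.085,z)),(sd,D((43,477)),(.108,.085,z))],[.55,.05,0])
print('gauge',g,r)
S=lambda p:u(p,8,275,165); D=lambda p:u(p,8,245,160)
o=[(sc,S((186,160)),(0,.052,.018)),(sc,S((548,217)),(0,-.063,.018)),(sd,D((176,179)),(0,.052,.018)),(sd,D((488,112)),(0,-.063,.018))]
a,r=fit(o,[.45,-.2,0.])
print('rod',a,r)
R=cv2.Rodrigues(np.array(sc['rvec']))[0];print('sc cam',-R.T@sc['tvec'])
# chuck, v_block, where
for nm,c in(('sc',sc),('sd',sd)):
  n={'sc':'scene','sd':'side'}[nm]
  print(nm,onz(c,(304.7,155),.034) if nm=='sc' else onz(c,(236.8,155),.034), onz(c,(207,283),.02) if nm=='sc' else onz(c,(338,291),.02))
# predicted blade bottoms: for heights at front lower edge of blade x=26 
from math import cos,sin
for lane in(.035,-.035):
  for h in (.0125,.0195,.0265):
    for dy in(-.02,.02):
      l=(.026,lane+dy);P=[g[0]+cos(g[2])*l[0]-sin(g[2])*l[1],g[1]+sin(g[2])*l[0]+cos(g[2])*l[1],.008+h]
      q=proj(sc,P)[0];print(lane,h,dy,(q-[130,170]+.5)*5-.5)
E
```

```text
gauge [0.5302 0.078  0.0274] [[ 0.3065 -0.535 ]
 [-0.4286  1.1182]
 [-0.4944 -0.5228]
 [ 0.0723 -0.2578]
 [ 0.5882 -0.8502]
 [-0.4761 -0.2673]]
rod [ 0.4323 -0.2025 -1.2238] [[-0.0652 -0.3871]
 [-0.0917  0.3316]
 [ 0.3155  0.0457]
 [-0.1715 -0.2037]]
sc cam [-0.0544  0.5083  0.4137]
sc [ 0.5718 -0.3289  0.034 ] [0.3461 0.2145 0.02  ]
sd [ 0.5657 -0.3017  0.034 ] [0.3441 0.2131 0.02  ]
0.035 0.0125 -0.02 [291.1631 216.0898]
0.035 0.0125 0.02 [212.4509 251.4872]
0.035 0.0195 -0.02 [289.6176 201.4929]
0.035 0.0195 0.02 [210.5265 236.5144]
0.035 0.0265 -0.02 [288.0597 186.7796]
0.035 0.0265 0.02 [208.5863 221.4179]
-0.035 0.0125 -0.02 [416.6341 159.6646]
-0.035 0.0125 0.02 [346.7373 191.0977]
-0.035 0.0195 -0.02 [415.6463 145.6874]
-0.035 0.0195 0.02 [345.4458 176.7721]
-0.035 0.0265 -0.02 [414.651 131.605]
-0.035 0.0265 0.02 [344.1443 162.3352]
```

```bash
python3 - <<'E'
import cv2
a=cv2.imread('pics/scene0.png')
c=a[175:235,140:225].astype(float)
cv2.imwrite('pics/sc_b.png',cv2.resize(a[175:235,140:225],None,fx=9,fy=9,interpolation=cv2.INTER_NEAREST))
E
```

```text
(no output)
```

View pics/sc_b.png

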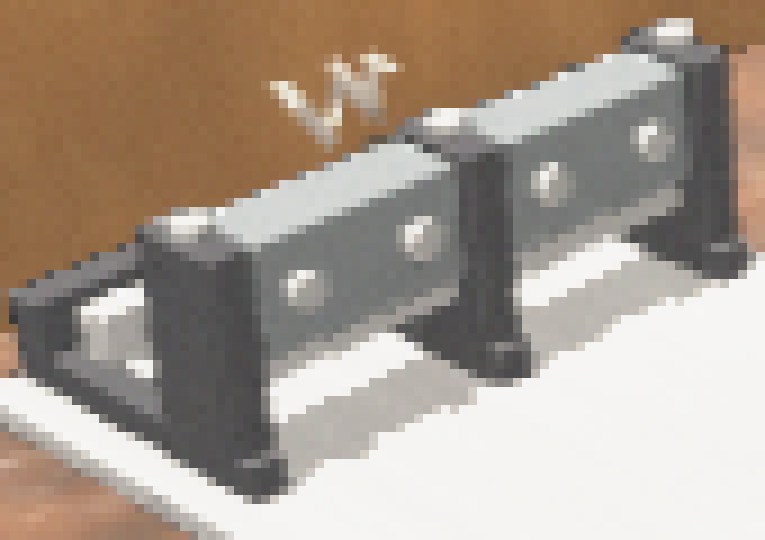

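The blades show as light strips. The left underside looks slightly higher, but that isn't conclusive, so I'll go by feel and try the left lane first. Gauge is at (0.530, 0.078), yaw 0.027. Rod is at (0.432, -0.203), pointing 20° left of +x. Moving now.

```bash
python3 -m inch '[[5,-4.6,-4.1,0,0],[5,-4.6,-4.1,0,0],[5,-4.6,-4.1,0,0],[5,-4.6,-4.1,0,0],[5,-4.6,-4.1,0,0],[5,-4.6,-4.1,0,0],[5,-4.6,-4.1,0,0],[5,-4.6,-4.1,0,0]]'
cat >> h.py <<'E'
def delta(tgt,yaw=None):
    s=get_state();p=np.array(s['position']);R=cv2.Rodrigues  # euler
    from scipy.spatial.transform import Rotation as Ro
    M=Ro.from_euler('xyz',s['ee_rot']).as_matrix()
    d=M.T@(np.array(tgt)-p)*100
    t=0 if yaw is None else -((yaw-s['ee_rot'][2]+np.pi)%(2*np.pi)-np.pi)
    print('pos',p,'yaw',s['ee_rot'],'shift cm',d,'turn',t,'F',s['force'],'t',s['clock'])
E
python3 - <<'E'
from h import *
np.set_printoptions(precision=4,suppress=True)
delta((.404,-.2127,.2),3.489)
c=vision.read_camera('wrist');print(c['tool_from_camera'],c['K'])
E
```

```text
clock: 2.45
position: [0.4443, 0.2043, 0.2457]
ee_rot: [3.141, 0.001, 2.858]
force: [1.8, -0.4, 0.5]
opening: 0.0501
pos [0.4443 0.2043 0.2457] yaw [3.1409 0.001  2.8578] shift cm [ -7.8055 -41.1642   4.5513] turn -0.6311625076569216 F [ 1.7766 -0.3946  0.4886] t 2.45
[[-0.0014 -0.9482 -0.3176  0.082 ]
 [ 1.     -0.0012 -0.001  -0.0002]
 [ 0.0006 -0.3176  0.9482 -0.1278]
 [ 0.      0.      0.      1.    ]] [[325.1923   0.     275.1146]
 [  0.     325.1923 215.7139]
 [  0.       0.       1.    ]]
```

```bash
python3 -m inch '[[5,-1.1,-5.9,0.6,0],[5,-1.1,-5.9,0.6,0],[5,-1.1,-5.9,0.6,0],[5,-1.1,-5.9,0.6,0],[5,-1.1,-5.9,0.6,0],[5,-1.1,-5.9,0.6,0],[5,-1.1,-5.8,0.6,0],[5,0,0,0,-0.18]]'
python3 -m inch '[[5,0,0,1,-0.18],[5,0,0,1,-0.18],[5,0,0,1,-0.09],[5,0,0,1,0],[5,0,0,1,0],[5,0,0,1,0],[5,0,0,0,0],[5,0,0,0,0]]'
cat >> h.py <<'E'
from scipy.spatial.transform import Rotation as Ro
def wcam(fn=None):
    s=get_state();c=cam('wrist',fn);T=np.eye(4);T[:3,:3]=Ro.from_euler('xyz',s['ee_rot']).as_matrix();T[:3,3]=s['position']
    c['W']=T@np.array(c['tool_from_camera']);return c
def wonz(c,px,z):
    K=np.array(c['K']);v=np.array([px[0]-K[0,2],px[1]-K[1,2]]);r=np.hypot(*v);th=r/K[0,0]
    d=np.array([v[0]/r*np.sin(th),v[1]/r*np.sin(th),np.cos(th)]);d=c['W'][:3,:3]@d;o=c['W'][:3,3]
    return o+d*(z-o[2])/d[2]
def wproj(c,P):
    q=c['W'][:3,:3].T@(np.array(P)-c['W'][:3,3]);K=np.array(c['K']);r=np.hypot(q[0],q[1]);th=np.arctan2(r,q[2])
    return np.array([K[0,2]+K[0,0]*th*q[0]/r,K[1,2]+K[0,0]*th*q[1]/r])
E
python3 - <<'E'
from h import *
np.set_printoptions(precision=4,suppress=True)
c=wcam('w1.png');delta((.404,-.2127,.02),3.489)
for n in('conrod','rod_nose'):print(models.boxes_of('wrist',n))
a=[.4323,-.2025];d=np.array([.940,.340])
for y in(.052,-.063):print(wproj(c,[a[0]+d[0]*y,a[1]+d[1]*y,.018]))
E
```

```text
clock: 3.5
position: [0.4013, -0.2144, 0.2033]
ee_rot: [-3.141, -0.0, 3.037]
force: [0.9, 0.5, -0.3]
opening: 0.0499
clock: 4.5
position: [0.4022, -0.2111, 0.1435]
ee_rot: [-3.141, 0.0, -2.796]
force: [-0.4, -0.2, 0.4]
opening: 0.0495
pos [ 0.4022 -0.2112  0.1437] yaw [-3.1409  0.0004 -2.7955] shift cm [-0.1094 -0.1911 12.369 ] turn -0.0013206293421603732 F [-0.1555 -0.9326 -0.307 ] t 4.55
[{'at': [271.4, 247.5], 'p': 0.97}]
[{'at': [272.4, 249.2], 'p': 0.82}]
[273.3381 298.7372]
[272.686  174.5703]
```

View pics/w1.png

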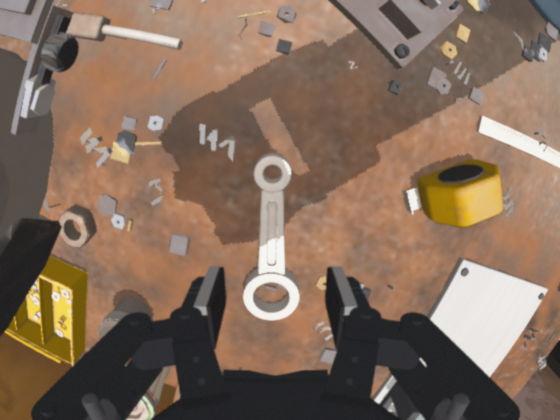

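The rod is seen centred: small eye at (272,174), big eye at (271,296). The chuck shows in shadow at (130,320), well clear of the jaws.

```bash
python3 - <<'E'
from h import *
np.set_printoptions(precision=4,suppress=True)
c=wcam()
B=wonz(c,(271.3,295.5),.018);S=wonz(c,(272.3,173.5),.018);d=(B-S)/np.linalg.norm(B-S)
print(B,S,np.linalg.norm(B-S),np.arctan2(d[1],d[0]))
g=S+d*(.063-.030);print(g)
delta((g[0],g[1],.0165),np.arctan2(d[1],d[0])+np.pi)
E
```

```text
[ 0.4788 -0.1878  0.018 ] [ 0.3726 -0.2246  0.018 ] 0.11238733521722222 0.33340641391060344
[ 0.4038 -0.2138  0.018 ]
pos [ 0.4022 -0.2112  0.1437] yaw [-3.1408  0.0004 -2.7954] shift cm [-0.0509 -0.29   12.721 ] turn 0.012740877305834175 F [ 0.2399  0.5401 -0.2372] t 4.7
```

```bash
python3 -m inch '[[5,-0.1,-0.2,2,0],[5,0,0,2,0],[5,0,0,2,0],[5,0,0,2,0],[5,0,0,2,0],[5,0,0,1.5,0],[5,0,0,1,0],[5,0,0,0.2,0]]'
python3 -m inch '[[3.5,0,0,0,0],[3,0,0,0,0],[2.6,0,0,0,0],[2.2,0,0,0,0],[1.8,0,0,0,0],[1.8,0,0,0,0],[1.8,0,0,0,0],[1.8,0,0,0,0]]'
python3 - <<'E'
from h import *
c=wcam('w2.png');delta((.4,-.2,.2));print(get_state()['opening'])
E
```

```text
clock: 5.7
position: [0.4035, -0.2124, 0.0159]
ee_rot: [3.141, -0.0, -2.795]
force: [-0.7, 0.0, 0.9]
opening: 0.0502
clock: 6.7
position: [0.4039, -0.2128, 0.0168]
ee_rot: [-3.141, 0.0, -2.796]
force: [-1.7, 1.5, 5.4]
opening: 0.0186
pos [ 0.40391856 -0.21280339  0.01679525] yaw [-3.14111312e+00  2.67476200e-04 -2.79558411e+00] shift cm [ -0.07048935   1.32856876 -18.32109634] turn 0 F [-2.15873889  1.36604     6.41870783] t 6.75
0.018694025695388906
```

View pics/w2.png

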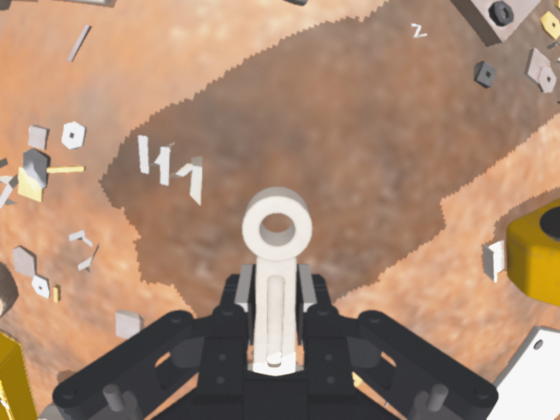

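```bash
python3 -m inch '[[0.5,0,0,0,0],[0.5,0,0,0,0],[0.5,0,0,0,0],[0.5,0,0,0,0],[0.5,0,0,0,0],[0.5,0,0,0,0],[0.5,0,0,0,0],[0.5,0,0,0,0]]'
python3 - <<'E'
from h import *
c=wcam('w3.png');cam('side','s3.png');print(get_state())
E
python3 -c "
import cv2
a=cv2.imread('pics/w3.png');b=cv2.imread('pics/s3.png')
cv2.imwrite('pics/m3.png',cv2.hconcat([cv2.resize(a[170:420,150:400],(400,400)),cv2.resize(b[120:220,240:340],(400,400),interpolation=cv2.INTER_CUBIC)]))"
```

```text
clock: 7.75
position: [0.404, -0.2128, 0.0169]
ee_rot: [-3.141, 0.0, -2.796]
force: [-0.7, 1.2, 6.7]
opening: 0.0178
{'clock': 7.85, 'qpos': array([-7.34126151e-01,  1.56414916e-01,  2.15078451e+00,  8.10467056e-05,
        8.33895096e-01, -2.65080150e+00]), 'joint_velocities': array([ 1.95492186e-03,  8.22481555e-04, -5.41460170e-04, -1.37032806e-03,
       -6.16853786e-04,  3.32730122e-05]), 'effort': array([ 1.21755525e-01, -2.68890059e+01, -2.15537149e+01, -1.29154336e-02,
       -4.58578728e-01, -1.38843236e-01]), 'position': array([ 0.40394266, -0.21282177,  0.01690665]), 'ee_rot': array([-3.14118163e+00,  2.87737896e-04, -2.79576802e+00]), 'force': array([-1.43736418,  0.45760994,  7.99432291]), 'moment': array([ 0.09616772,  0.20292488, -0.10583183]), 'opening': 0.017958633361444543}
```

View pics/m3.png

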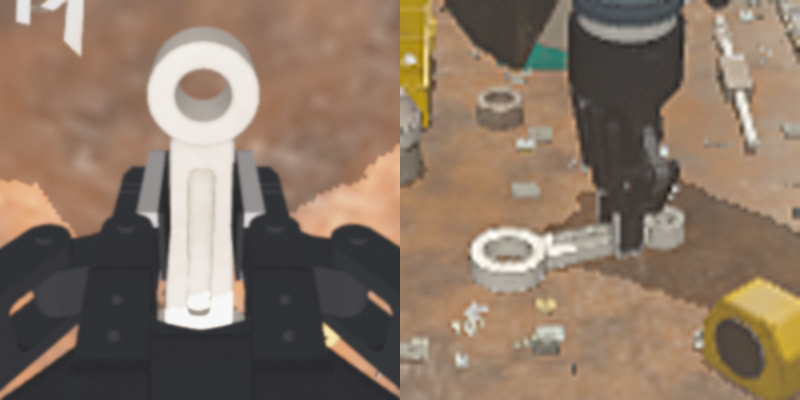

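The jaws stopped on the shank, with pads on both sides of it. I'll lift and check.

```bash
python3 -m inch '[[0.5,0,0,-0.3,0],[0.5,0,0,-0.7,0],[0.5,0,0,-1,0],[0.5,0,0,-1.5,0],[0.5,0,0,-1.5,0],[0.5,0,0,-1.5,0],[0.5,0,0,0,0],[0.5,0,0,0,0]]'
python3 - <<'E'
from h import *
np.set_printoptions(precision=4,suppress=True)
c=wcam('w4.png');cam('side','s4.png');cam('scene','c4.png');s=get_state();print(s['force'],s['moment'],s['opening'],s['qpos'])
E
python3 -c "
import cv2
a=cv2.imread('pics/c4.png');b=cv2.imread('pics/s4.png')
cv2.imwrite('pics/m4.png',cv2.hconcat([cv2.resize(a[120:220,260:360],(400,400),interpolation=cv2.INTER_CUBIC),cv2.resize(b[120:220,240:340],(400,400),interpolation=cv2.INTER_CUBIC)]))"
```

```text
clock: 8.85
position: [0.4034, -0.2124, 0.0811]
ee_rot: [3.141, -0.0, -2.795]
force: [-0.3, 0.7, -0.8]
opening: 0.0178
[-0.2577 -0.0094 -1.0153] [-0.0364  0.0607 -0.0111] 0.017957014055218077 [-0.7341  0.0163  2.1467 -0.      0.9801 -2.6511]
```

View pics/m4.png

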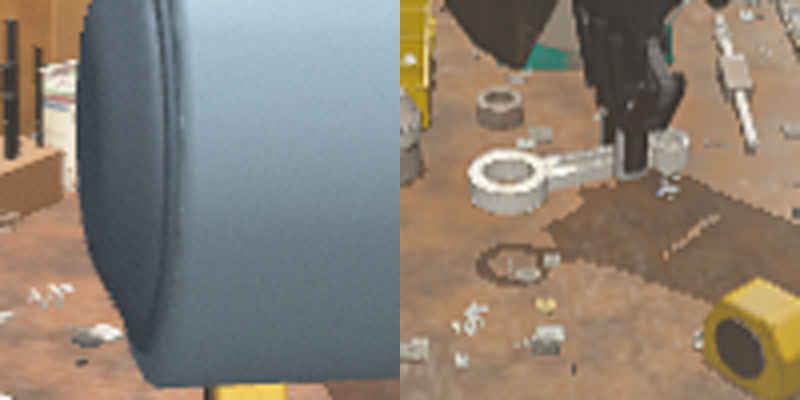

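View pics/w4.png

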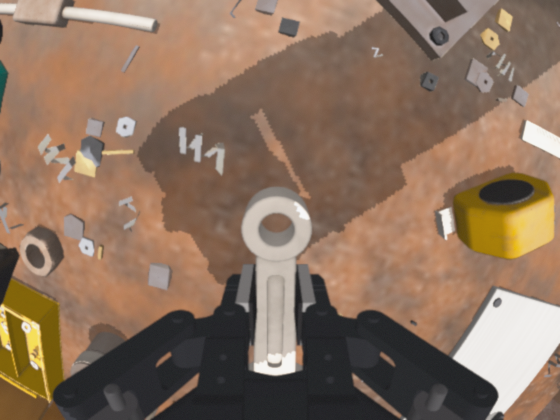

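Held and level: the small eye stays at (277,222) in the wrist image before and after the lift. Carrying it over to the gauge now.

```bash
python3 -m inch '[[0.5,0,0,-3,0],[0.5,-0.8,2,-3,0],[0.5,-2,4.5,-1,0],[0.5,-2.3,5.2,0,0],[0.5,-2.3,5.2,0,0],[0.5,-2.3,5.2,0,0],[0.5,-2,4.5,0,0],[0.5,-1,2.5,0,0]]'
python3 -m inch '[[0.5,0,0,0,0.1],[0.5,0,0,0,0.1],[0.5,0,0,0,0.1],[0.5,0,0,0,0.02],[0.5,0,0,0,0],[0.5,0,0,0,0],[0.5,0,0,0,0],[0.5,0,0,0,0]]'
python3 - <<'E'
from h import *
np.set_printoptions(precision=4,suppress=True)
c=wcam('w5.png');delta((.426,.110,.2),.0274+np.pi)
cam('scene','c5.png');cam('side','s5.png')
pickle.dump(c,open('w5.pkl','wb'))
E
```

```text
clock: 10.0
position: [0.4237, 0.1065, 0.1507]
ee_rot: [3.141, -0.001, -2.793]
force: [-0.3, -1.2, -2.0]
opening: 0.0183
clock: 11.0
position: [0.4243, 0.1043, 0.1513]
ee_rot: [3.142, 0.0, -3.115]
force: [-0.0, -0.7, -1.2]
opening: 0.0175
pos [0.4244 0.1043 0.1513] yaw [ 3.1416  0.     -3.1153] shift cm [-0.1795  0.568  -4.8689] turn -0.0011037495041676948 F [ 0.3801 -0.0192 -1.7298] t 11.05
```

View pics/w5.png

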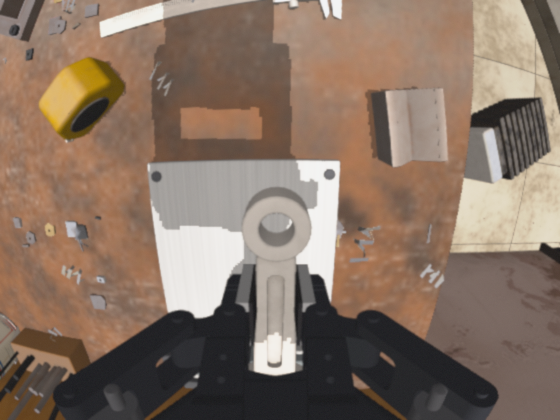

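View pics/c5.png

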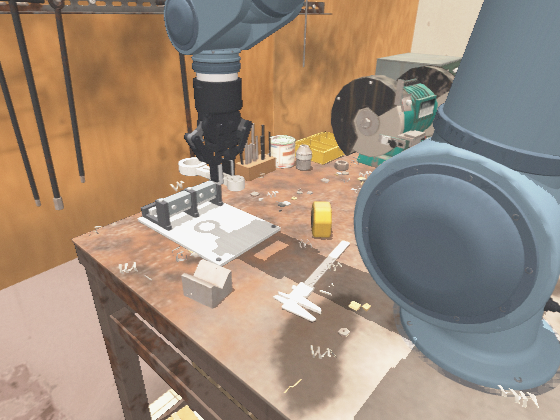

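View pics/s5.png

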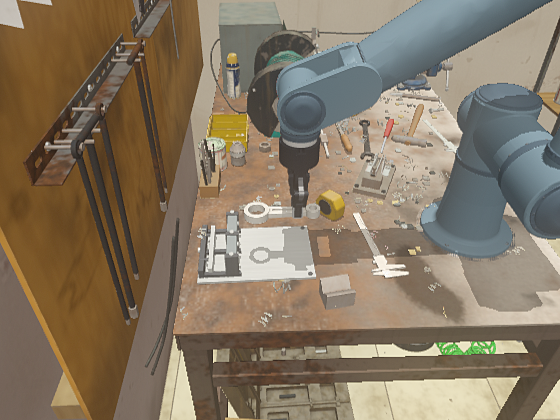

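The wrist view shows the bed's front edge between (149,163) and (340,161), with the rod level above it. I'll refine the gauge pose from this view.

```bash
python3 -c "
import cv2
a=cv2.imread('pics/w5.png')
cv2.imwrite('pics/w5z.png',cv2.resize(a[145:295,140:355],None,fx=3.7,fy=3.7,interpolation=cv2.INTER_CUBIC))"
```

```text
(no output)
```

View pics/w5z.png

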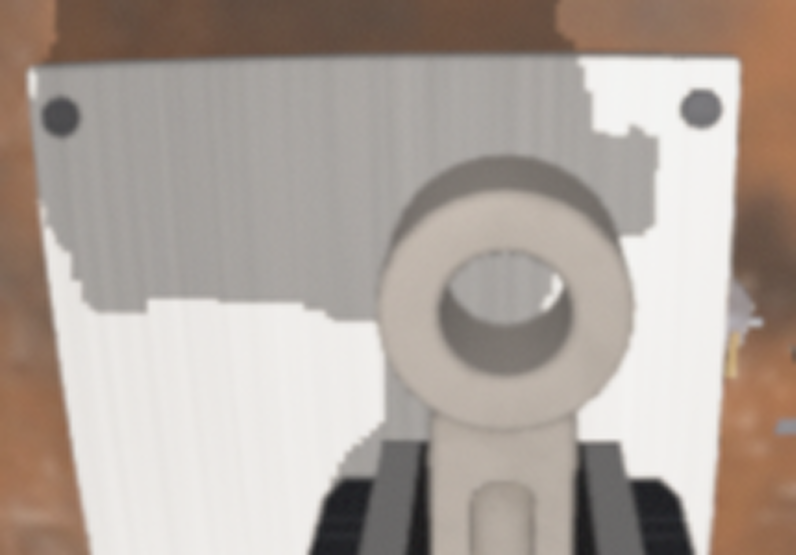

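```bash
python3 - <<'E'
from h import *
np.set_printoptions(precision=4,suppress=True)
c=pickle.load(open('w5.pkl','rb'))
u=lambda p:((p[0]+.5)/3.7-.5+140,(p[1]+.5)/3.7-.5+145)
FR=wonz(c,u((31,66)),.008);FL=wonz(c,u((739,60)),.008)
BR=wonz(c,u((91,550)),.008);BL=wonz(c,u((711,550)),.008)
BoR=wonz(c,u((60,117)),.008);BoL=wonz(c,u((701,109)),.008)
print(FR,FL,np.linalg.norm(FL-FR),BR,BL,BoR,BoL)
for a,b in((FR,BR),(FL,BL)):print('edge yaw',np.arctan2(b[1]-a[1],b[0]-a[0]))
v=FL-FR;print('yaw',np.arctan2(-v[0],v[1]))
v=BoL-BoR;print('yaw',np.arctan2(-v[0],v[1]))
def res(p):
    r=[];cc,s=np.cos(p[2]),np.sin(p[2])
    for l,q in(((-.145,-.085),(31,66)),((-.145,.085),(739,60))):
        r+=list(wproj(c,[p[0]+cc*l[0]-s*l[1],p[1]+s*l[0]+cc*l[1],.008])-np.array(u(q)))
    for y,P in((-.085,BR),(.085,BL)):
        r.append(300*5*(( -s*(P[0]-p[0])+cc*(P[1]-p[1]))-y))
    return r
q=least_squares(res,[.53,.078,.027]);print('gauge wrist',q.x,q.fun)
# rod in tool frame
from numpy.linalg import inv
T=c['W']@inv(np.array(c['tool_from_camera']))
ztop=T[2,3]+.0011
# small eye ellipse top face: x 378..632, y 190..430
S=wonz(c,u((505.5,309)),ztop); St=inv(T)@np.append(S,1);print('small eye in tool',St)
for x0,x1,y in((433,579,430),(433,578,545)):
    print(inv(T)@np.append(wonz(c,u(((x0+x1)/2,y)),ztop-.003),1))
E
```

```text
[ 0.3862 -0.0095  0.008 ] [0.3825 0.1575 0.008 ] 0.16707192997156828 [ 0.5194 -0.0069  0.008 ] [0.5124 0.1621 0.008 ] [ 0.3988 -0.0027  0.008 ] [0.3944 0.1493 0.008 ]
edge yaw 0.01940995745636546
edge yaw 0.03499056888468222
yaw 0.022329457372291306
yaw 0.02893860615357538
gauge wrist [0.5294 0.0778 0.0261] [-1.4298  0.47    1.7199 -0.2679  0.8245 -0.5004]
small eye in tool [ 0.0342  0.0002 -0.0011  1.    ]
[0.0175 0.0003 0.0019 1.    ]
[0.0012 0.0002 0.0019 1.    ]
```

Gauge pose from the wrist view agrees with the first fit, at (0.5297, 0.0779, 0.0265). The rod is in line with the tool, with the nose 107 mm ahead of the TCP. Descending onto the left lane's open bed.

```bash
python3 -m inch '[[0.5,0.3,0.58,0,0],[0.5,0,0,2.5,0],[0.5,0,0,2.5,0],[0.5,0,0,2.5,0],[0.5,0,0,2.5,0],[0.5,0,0,1.5,0],[0.5,0,0,0.5,0],[0.5,0,0,0,0]]'
python3 -m inch '[[0.5,0,0,0.1,0],[0.5,0,0,0.1,0],[0.5,0,0,0.05,0],[0.5,0,0,0.05,0],[0.5,0,0,0.05,0],[0.5,0,0,0,0],[0.5,0,0,0,0],[0.5,0,0,0,0]]'
python3 - <<'E'
from h import *
np.set_printoptions(precision=4,suppress=True)
delta((.4218,.1101,.025),.0265+np.pi);print(get_state()['moment'])
E
```

```text
clock: 12.15
position: [0.4215, 0.1101, 0.0316]
ee_rot: [3.142, 0.0, -3.115]
force: [0.9, 0.4, -0.5]
opening: 0.018
clock: 13.15
position: [0.4212, 0.11, 0.0278]
ee_rot: [-3.142, 0.0, -3.115]
force: [-0.5, -0.4, -1.9]
opening: 0.0176
pos [0.4212 0.11   0.0278] yaw [-3.1416  0.     -3.1154] shift cm [-0.0586  0.0073  0.2801] turn -0.0003073272243394598 F [-0.5309 -0.3956 -1.8771] t 13.15
[0.028  0.1135 0.0298]
```

```bash
python3 -m inch '[[0.5,0,0,0.1,0],[0.5,0,0,0.05,0],[0.5,0,0,0.05,0],[0.5,0,0,0,0],[0.5,0,0,0.03,0],[0.5,0,0,0.03,0],[0.5,0,0,0,0],[0.5,0,0,0,0]]'
python3 - <<'E'
from h import *
np.set_printoptions(precision=4,suppress=True)
delta((.4218,.1101,.025),.0265+np.pi);print(get_state()['moment'])
E
```

```text
clock: 14.15
position: [0.4212, 0.11, 0.0252]
ee_rot: [3.142, 0.0, -3.115]
force: [-0.2, -0.0, -1.0]
opening: 0.0177
pos [0.4212 0.11   0.0252] yaw [ 3.1416  0.0001 -3.1154] shift cm [-0.0572  0.0059  0.0224] turn -0.0003088957586570018 F [-0.198  -0.0262 -1.049 ] t 14.15
[-0.0397  0.0725  0.0022]
```

```bash
python3 -m inch '[[0.5,0,0,0.03,0],[0.5,0,0,0.02,0],[0.5,0,0,0,0],[0.5,0,0,0,0],[0.5,0,0,0,0],[0.5,0,0,0,0],[0.5,0,0,0,0],[0.5,0,0,0,0]]'
python3 - <<'E'
from h import *
np.set_printoptions(precision=4,suppress=True)
f=[];
for i in range(4):
    cam('side'); s=get_state();f.append(s['force'])
print(np.array(f),s['position'],s['moment'],s['clock'])
c=wcam('w6.png');cam('side','s6.png')
E
python3 -c "
import cv2
a=cv2.imread('pics/w6.png');b=cv2.imread('pics/s6.png')
cv2.imwrite('pics/m6.png',cv2.hconcat([cv2.resize(a[120:420,130:430],(400,400)),cv2.resize(b[190:290,200:300],(400,400),interpolation=cv2.INTER_CUBIC)]))"
```

```text
clock: 15.15
position: [0.4212, 0.11, 0.0249]
ee_rot: [-3.142, -0.0, -3.115]
force: [-2.3, -0.0, 5.0]
opening: 0.0175
[[-3.2116  0.256   5.237 ]
 [-4.172  -0.1206  5.3031]
 [-1.9953  0.0067  5.3014]
 [-2.5388 -0.6159  5.2309]] [0.4213 0.11   0.0249] [-0.0428  0.4944 -0.0196] 15.35
```

View pics/m6.png

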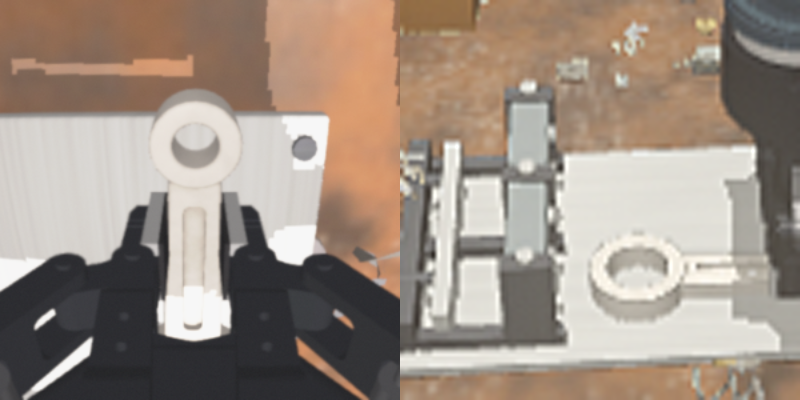

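The rod rests on the bed with about 5 N. I'll ease that slightly and slide it up to just short of the bar.

```bash
python3 -m inch '[[0.5,0,0,-0.02,0],[0.5,-0.3,0,0,0],[0.5,-0.5,0,0,0],[0.5,-0.5,0,0,0],[0.5,-0.5,0,0,0],[0.5,-0.4,0,0,0],[0.5,0,0,0,0],[0.5,0,0,0,0]]'
python3 - <<'E'
from h import *
np.set_printoptions(precision=4,suppress=True)
cam('side','s7.png');cam('scene','c7.png')
delta((.5288+.0235-.107,.1129+.0265*(.0235-.107),.025),.0265+np.pi);print(get_state()['moment'])
sd=pickle.load(open('c.pkl','rb'))[1]
E
python3 -c "
import cv2
a=cv2.imread('pics/c7.png');b=cv2.imread('pics/s7.png')
cv2.imwrite('pics/m7.png',cv2.hconcat([cv2.resize(a[180:260,130:230],(400,320),interpolation=cv2.INTER_CUBIC),cv2.resize(b[215:295,190:290],(400,320),interpolation=cv2.INTER_CUBIC)]))"
```

```text
clock: 16.45
position: [0.4436, 0.1106, 0.025]
ee_rot: [3.142, 0.001, -3.116]
force: [0.5, 1.1, -0.2]
opening: 0.0178
pos [0.4436 0.1106 0.025 ] yaw [ 3.1416  0.0014 -3.1154] shift cm [-0.1688  0.0049 -0.0012] turn -0.0003528719070757802 F [ 0.8538 -0.2087  0.0795] t 16.55
[-0.0224 -0.1318 -0.0036]
```

View pics/m7.png

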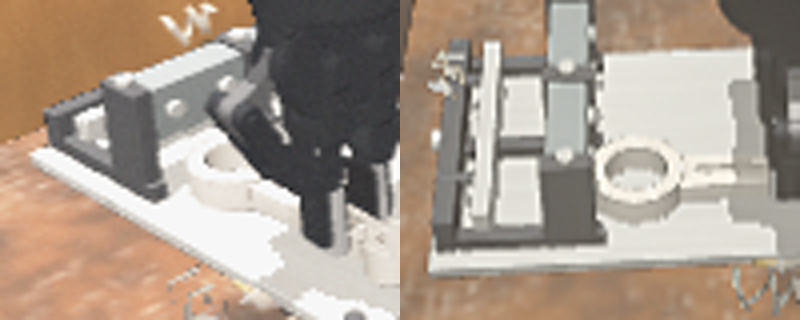

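```bash

python3 -m inch '[[0.5,-0.05,0,0,0],[0.5,-0.05,0,0,0],[0.5,-0.03,0,0,0],[0.5,0,0,0,0],[0.5,0,0,0,0],[0.5,0,0,0,0],[0.5,0,0,0,0],[0.5,0,0,0,0]]'
```

```text
clock: 17.55
position: [0.4437, 0.1106, 0.0249]
ee_rot: [-3.141, -0.002, -3.115]
force: [-5.7, -1.1, 7.2]
opening: 0.0175
```

```bash

python3 -m inch '[[0.5,-0.02,0,0,0],[0.5,-0.02,0,0,0],[0.5,-0.02,0,0,0],[0.5,-0.02,0,0,0],[0.5,0,0,0,0],[0.5,0,0,0,0],[0.5,0,0,0,0],[0.5,0,0,0,0]]'
```

```text
clock: 18.55
position: [0.4437, 0.1106, 0.0249]
ee_rot: [-3.141, -0.005, -3.115]
force: [-7.5, -0.6, 10.6]
opening: 0.0179
```

It stopped at Fx ≈ -7 N, with the nose at an estimated X ≈ 22 against a nominal blade face at 26. I'll check whether this is really the bar.

```bash

python3 - <<'E'
from h import *
np.set_printoptions(precision=4,suppress=True)
sd=cam('side','s8.png');sc=cam('scene','c8.png');wcam('w8.png');s=get_state();print(s['force'],s['moment'])
print('side est eye',onz(sd,(249.3,257),.026))
for x in(-.034,-.030,-.026):
  print(x,proj(sd,[.5288+x+.004,.1129+.0265*x,.026]))
E
python3 -c "
import cv2
a=cv2.imread('pics/c8.png');b=cv2.imread('pics/s8.png')
cv2.imwrite('pics/m8.png',cv2.hconcat([cv2.resize(a[190:240,140:200],(480,400),interpolation=cv2.INTER_CUBIC),cv2.resize(b[240:280,230:270],(320,400)[::1] and (320,400),interpolation=cv2.INTER_CUBIC)]))"
```

```text
[-8.372  -0.9171 11.6199] [-0.2392  1.2723 -0.0285]
side est eye [0.5249 0.1142 0.026 ]
-0.034 [[261.2708 256.0148]]
-0.03 [[259.4397 256.0915]]
-0.026 [[257.6078 256.1682]]
```

View pics/m8.png

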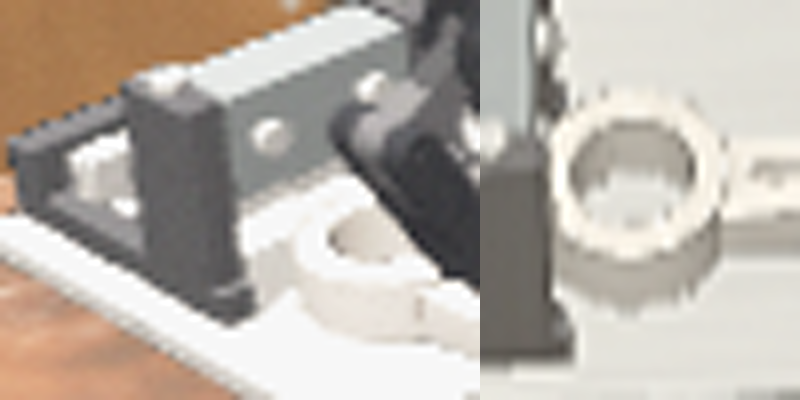

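View pics/w8.png

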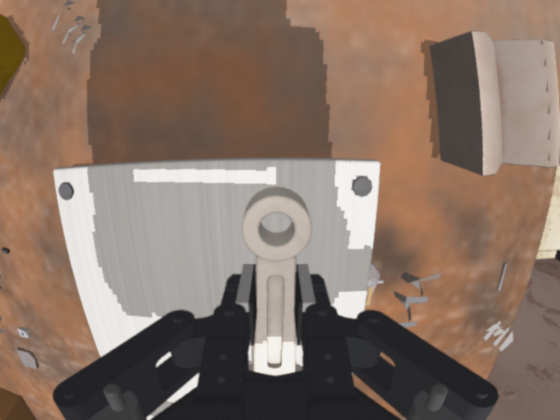

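```bash

python3 - <<'E'
from h import *
np.set_printoptions(precision=4,suppress=True)
sc,sd=pickle.load(open('c.pkl','rb'))
print(get_state()['qpos'],get_state()['clock'])
g=[.5299,.078,.0265]
def G(X,Y,Z):return [g[0]+np.cos(g[2])*X-np.sin(g[2])*Y,g[1]+np.sin(g[2])*X+np.cos(g[2])*Y,Z]
im=cv2.imread('pics/s8.png');im2=cv2.imread('pics/c8.png')
def draw(im,c,off,f,rot):
    x0,y0,x1,y1=off
    big=cv2.resize(im[y0:y1,x0:x1],None,fx=f,fy=f,interpolation=cv2.INTER_CUBIC)
    def pl(pts,col):
        q=((proj(c,[G(*p) for p in pts])-[x0,y0]+.5)*f).astype(int)
        cv2.polylines(big,[q.reshape(-1,1,2)],False,col,1)
    pl([(-.145,-.085,.008),(-.145,.085,.008),(.108,.085,.008),(.108,-.085,.008),(-.145,-.085,.008)],(0,0,255))
    for y in(.07,):
        pl([(.019,y,.072),(.047,y,.072)],(0,255,0));pl([(.019,y,.072),(.019,y,.008)],(0,255,0))
    pl([(.019,-.08,.072),(.019,.08,.072)],(255,0,0));pl([(.047,-.08,.072),(.047,.08,.072)],(255,0,0))
    pl([(.015,-.08,.018),(.015,.08,.018)],(255,0,255))
    for X,col in((.022,(0,0,255)),(.026,(0,160,255))):
        pl([(X-.026+.026*np.cos(t),.035+.026*np.sin(t),.026) for t in np.linspace(0,6.3,60)],col)
    return big
cv2.imwrite('pics/ov_s.png',draw(im,sd,(195,215,325,290),6,0))
cv2.imwrite('pics/ov_c.png',draw(im2,sc,(130,180,240,250),7,0))
E
```

```text
[-0.0043  0.142   2.1465 -0.0006  0.8577 -1.6013] 18.7
```

View pics/ov_s.png

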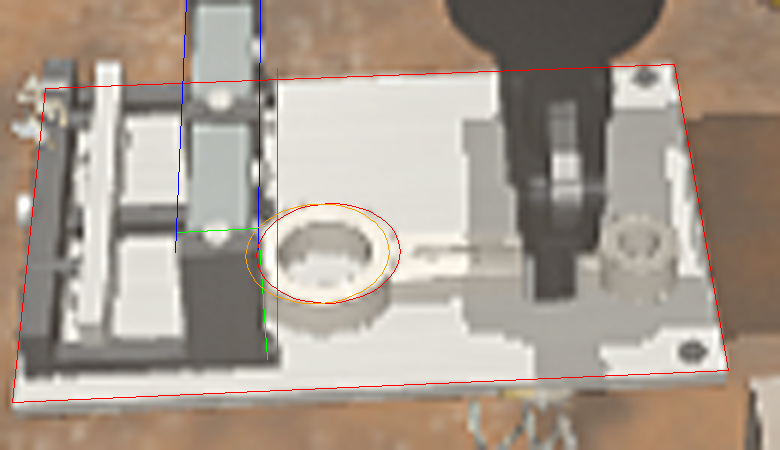

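View pics/ov_c.png

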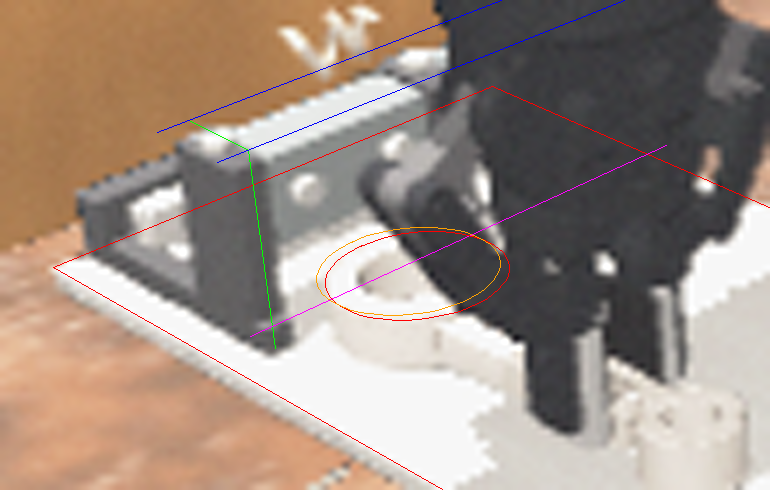

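With the image offset allowed for, the eye's outline sits at X ≈ 25–26. So the left blade stopped the rod, at about 8 N and not forced. Drawing back, then over to the right lane.

```bash

python3 -m inch '[[0.5,0.4,0,0,0],[0.5,0.8,0,0,0],[0.5,0.8,0,0,0],[0.5,0.8,0,0,0],[0.5,0.4,0,0,0],[0.5,0,0,-0.6,0],[0.5,0,0,-0.8,0],[0.5,0,0,0,0]]'
python3 -m inch '[[0.5,0,-1,0,0],[0.5,0,-2,0,0],[0.5,0,-2,0,0],[0.5,0,-1.5,0,0],[0.5,0,-0.5,0,0],[0.5,0,0,0.6,0],[0.5,0,0,0.5,0],[0.5,0,0,0.1,0]]'
python3 - <<'E'
from h import *
np.set_printoptions(precision=4,suppress=True)
X=.0-.104;g=[.5297,.0779]
delta((g[0]+X+.0265*.035,g[1]+.0265*X-.035,.025),.0265+np.pi);print(get_state()['moment'])
wcam('w9.png');cam('side','s9.png')
E
```

```text
clock: 19.7
position: [0.4139, 0.1098, 0.0397]
ee_rot: [-3.142, 0.001, -3.115]
force: [0.5, 0.0, -1.6]
opening: 0.0177
clock: 20.7
position: [0.4145, 0.0403, 0.0262]
ee_rot: [3.141, -0.002, -3.115]
force: [-0.0, -0.1, -1.4]
opening: 0.0179
pos [0.4145 0.0403 0.0262] yaw [ 3.1412 -0.0015 -3.1147] shift cm [-1.212  -0.0493  0.116 ] turn 0.0004041425675005428 F [-0.0239 -0.1245 -1.3808] t 20.7
[0.0451 0.0352 0.0052]
```

View pics/w9.png

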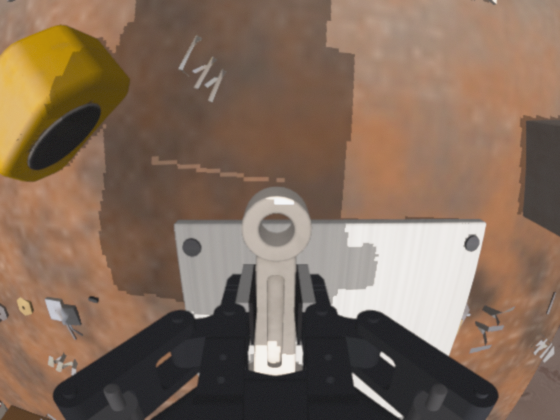

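View pics/s9.png

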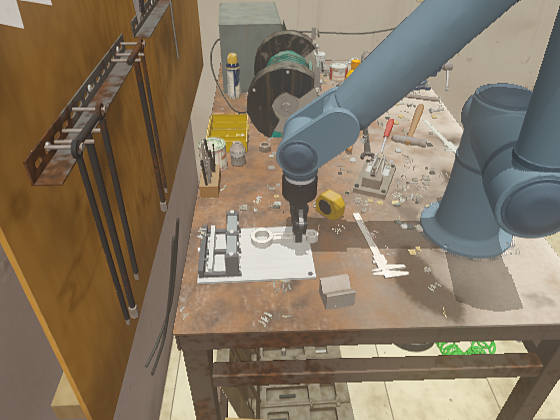

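```bash

python3 -m inch '[[0.5,0,-0.05,0.05,0],[0.5,0,0,0.05,0],[0.5,0,0,0.02,0],[0.5,-0.5,0,0,0],[0.5,-0.7,0,0,0],[0.5,-0.7,0,0,0],[0.5,-0.5,0,0,0],[0.5,0,0,0,0]]'
python3 - <<'E'
from h import *
np.set_printoptions(precision=4,suppress=True)
for i in range(2):
  sd=cam('side','s10.png');delta((.4437,.04,.025))
E
python3 -c "
import cv2
b=cv2.imread('pics/s10.png')
cv2.imwrite('pics/m10.png',cv2.resize(b[205:290,195:325],None,fx=6,fy=6,interpolation=cv2.INTER_CUBIC))"
```

```text
clock: 21.8
position: [0.4396, 0.0399, 0.0257]
ee_rot: [-3.142, 0.0, -3.115]
force: [-0.4, 0.1, -2.3]
opening: 0.0179
pos [0.4392 0.04   0.0256] yaw [ 3.1415 -0.0003 -3.1153] shift cm [-0.453  -0.0112  0.0606] turn 0 F [-0.612  -1.0611 -2.3249] t 21.85
pos [0.439  0.04   0.0256] yaw [ 3.1415 -0.0005 -3.1153] shift cm [-0.4742 -0.0135  0.0552] turn 0 F [-0.5593 -0.2263 -1.9935] t 21.9
```

View pics/m10.png

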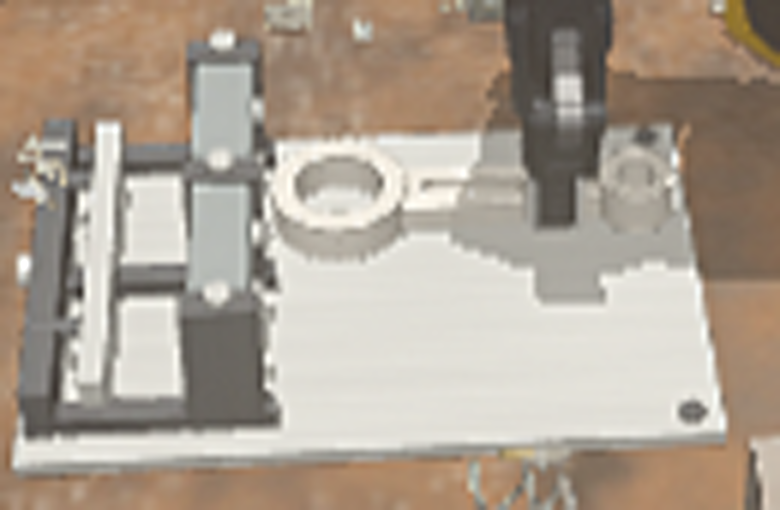

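```bash

python3 -m inch '[[0.5,0,0,0.05,0],[0.5,-0.1,0,0,0],[0.5,-0.15,0,0,0],[0.5,-0.15,0,0,0],[0.5,-0.15,0,0,0],[0.5,-0.15,0,0,0],[0.5,-0.1,0,0,0],[0.5,0,0,0,0]]'
```

```text
clock: 22.9
position: [0.4473, 0.0402, 0.0252]
ee_rot: [-3.142, 0.0, -3.115]
force: [1.1, -0.4, -0.5]
opening: 0.0177
```

```bash
python3 - <<'E'
from h import *
np.set_printoptions(precision=4,suppress=True)
sd=pickle.load(open('c.pkl','rb'))[1]
# stop strip near-face estimate from initial side image (crop 5.8, origin 190,200): strip right top edge
u=lambda p:((p[0]+.5)/5.8-.5+190,(p[1]+.5)/5.8-.5+200)
for p in((146,150),(136,410),(288,170),(284,330)):
    for z in((.033,) if p[0]<200 else (.072,)):
        P=onz(sd,u(p),z);d=P[:2]-[.5297,.0779];print(p,'gauge',d[0]+.0265*d[1],d[1]-.0265*d[0])
E
```

```text
(146, 150) gauge 0.07517365544497587 -0.06718246172792841
(136, 410) gauge 0.07214601363327587 0.07898429272322319
(288, 170) gauge 0.015985596194910964 -0.005188862772643597
(284, 330) gauge 0.017126853166093026 0.08163002188542266
```

The rod passed under the right bar freely. I can see the stop at X ≈ 73–76. Sliding to just short of the closest it could be.

```bash

python3 -m inch '[[0.5,-0.3,0,0.01,0],[0.5,-0.6,0,0,0],[0.5,-0.6,0,0,0],[0.5,-0.6,0,0,0],[0.5,-0.6,0,0,0],[0.5,-0.5,0,0,0],[0.5,-0.1,0,0,0],[0.5,0,0,0,0]]'
python3 - <<'E'
from h import *
np.set_printoptions(precision=4,suppress=True)
sd=cam('side','s11.png');delta((.4437,.04,.025))
E
python3 -c "
import cv2
b=cv2.imread('pics/s11.png')
cv2.imwrite('pics/m11.png',cv2.resize(b[205:290,195:325],None,fx=6,fy=6,interpolation=cv2.INTER_CUBIC))"
```

```text
clock: 23.9
position: [0.4802, 0.041, 0.0251]
ee_rot: [-3.142, 0.0, -3.115]
force: [0.5, -0.4, -0.9]
opening: 0.0176
pos [0.4801 0.041  0.0251] yaw [-3.1416  0.0002 -3.1154] shift cm [ 3.6457 -0.0081  0.0095] turn 0 F [ 0.0029  0.0181 -1.21  ] t 23.95
```

View pics/m11.png

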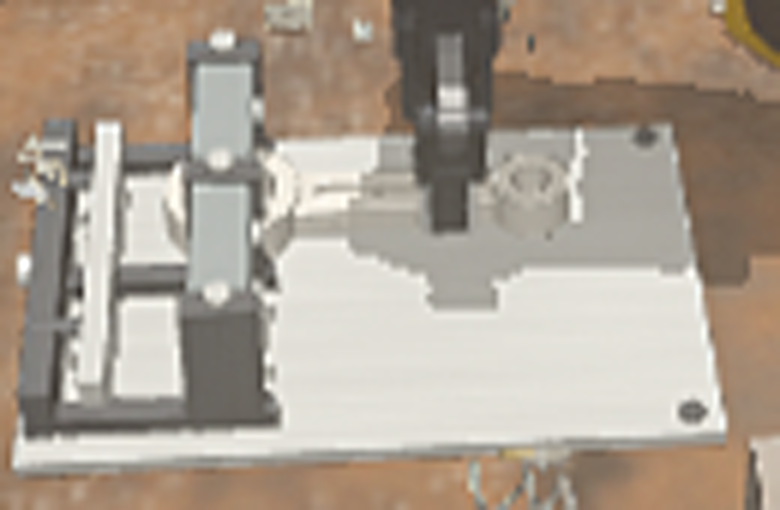

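Nose is visible beyond the bar at (165,205), strip face at (122,200), so about 13 mm to go.

```bash

python3 -m inch '[[0.5,-0.1,0,0,0],[0.5,-0.2,0,0,0],[0.5,-0.2,0,0,0],[0.5,-0.2,0,0,0],[0.5,-0.1,0,0,0],[0.5,0,0,0,0],[0.5,0,0,0,0],[0.5,0,0,0,0]]'
```

```text
clock: 24.95
position: [0.4881, 0.0412, 0.0251]
ee_rot: [-3.142, 0.0, -3.115]
force: [-0.2, -0.3, -0.8]
opening: 0.0178
```

```bash

python3 -m inch '[[0.5,-0.05,0,0,0],[0.5,-0.05,0,0,0],[0.5,-0.05,0,0,0],[0.5,-0.05,0,0,0],[0.5,0,0,0,0],[0.5,0,0,0,0],[0.5,0,0,0,0],[0.5,0,0,0,0]]'
```

```text
clock: 25.95
position: [0.4902, 0.0413, 0.0251]
ee_rot: [-3.142, 0.0, -3.115]
force: [-1.0, 0.3, -1.7]
opening: 0.018
```

```bash

python3 -m inch '[[0.5,-0.05,0,0,0],[0.5,-0.05,0,0,0],[0.5,-0.05,0,0,0],[0.5,-0.05,0,0,0],[0.5,0,0,0,0],[0.5,0,0,0,0],[0.5,0,0,0,0],[0.5,0,0,0,0]]'
```

```text
clock: 26.95
position: [0.4922, 0.0414, 0.0251]
ee_rot: [-3.142, 0.0, -3.115]
force: [0.3, -0.2, -0.5]
opening: 0.0181
```

```bash

python3 -m inch '[[0.5,-0.05,0,0,0],[0.5,-0.05,0,0,0],[0.5,-0.05,0,0,0],[0.5,-0.05,0,0,0],[0.5,0,0,0,0],[0.5,0,0,0,0],[0.5,0,0,0,0],[0.5,0,0,0,0]]'
```

```text
clock: 27.95
position: [0.4942, 0.0414, 0.0251]
ee_rot: [-3.142, 0.0, -3.115]
force: [-0.2, 0.4, -1.6]
opening: 0.0176
```

```bash

python3 -m inch '[[0.5,-0.05,0,0,0],[0.5,-0.05,0,0,0],[0.5,-0.05,0,0,0],[0.5,0,0,0,0],[0.5,0,0,0,0],[0.5,0,0,0,0],[0.5,0,0,0,0],[0.5,0,0,0,0]]'
```

```text
clock: 28.95
position: [0.4957, 0.0414, 0.0251]
ee_rot: [3.142, 0.0, -3.115]
force: [0.3, 0.3, -0.6]
opening: 0.0177
```

```bash

python3 -m inch '[[0.5,-0.05,0,0,0],[0.5,-0.05,0,0,0],[0.5,-0.05,0,0,0],[0.5,0,0,0,0],[0.5,0,0,0,0],[0.5,0,0,0,0],[0.5,0,0,0,0],[0.5,0,0,0,0]]'
python3 - <<'E'
from h import *
np.set_printoptions(precision=4,suppress=True)
sd=cam('side','s12.png');delta((.4437,.04,.025))
E
python3 -c "
import cv2
b=cv2.imread('pics/s12.png')
cv2.imwrite('pics/m12.png',cv2.resize(b[205:290,195:325],None,fx=6,fy=6,interpolation=cv2.INTER_CUBIC))"
```

```text
clock: 29.95
position: [0.4971, 0.0415, 0.0251]
ee_rot: [-3.142, 0.0, -3.115]
force: [0.1, 0.7, -1.0]
opening: 0.0179
pos [0.4972 0.0415 0.0251] yaw [-3.1416  0.0001 -3.1154] shift cm [ 5.3476 -0.0064  0.0118] turn 0 F [ 0.5736 -0.52   -0.8979] t 30.0
```

View pics/m12.png

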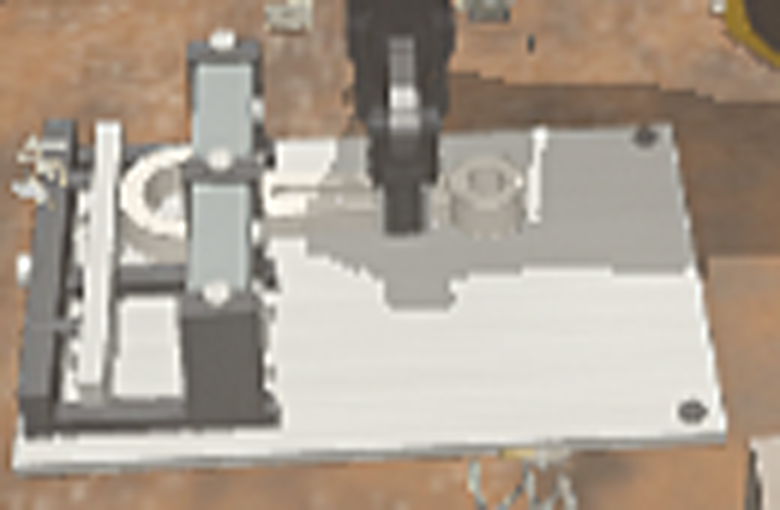

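Nose at (119,200) is visually just at the strip edge. Continuing gently.

```bash

python3 -m inch '[[0.5,-0.05,0,0,0],[0.5,-0.05,0,0,0],[0.5,-0.05,0,0,0],[0.5,0,0,0,0],[0.5,0,0,0,0],[0.5,0,0,0,0],[0.5,0,0,0,0],[0.5,0,0,0,0]]'
```

```text
clock: 31.0
position: [0.4974, 0.0415, 0.025]
ee_rot: [3.142, -0.003, -3.115]
force: [-6.4, -0.3, 5.6]
opening: 0.0179
```

```bash

python3 -m inch '[[0.5,-0.05,0,0,0],[0.5,-0.05,0,0,0],[0.5,-0.03,0,0,0],[0.5,0,0,0,0],[0.5,0,0,0,0],[0.5,0,0,0,0],[0.5,0,0,0,0],[0.5,0,0,0,0]]'
```

```text
clock: 32.0
position: [0.4975, 0.0416, 0.0249]
ee_rot: [3.142, -0.007, -3.115]
force: [-12.8, -1.4, 11.1]
opening: 0.0177
```

Home: the stop is felt at X ≈ 80 mm, 6 N rising to 13 N, held for about a second. Easing to a few newtons, then releasing.

```bash

python3 -m inch '[[0.5,0.08,0,0,0],[0.5,0.08,0,0,0],[0.5,0.04,0,0,0],[0.5,0,0,0,0],[0.5,0,0,0,0],[0.5,0,0,0,0],[0.5,0,0,0,0],[0.5,0,0,0,0]]'
```

```text
clock: 33.0
position: [0.4974, 0.0415, 0.025]
ee_rot: [3.141, -0.002, -3.115]
force: [-5.3, -0.7, 3.1]
opening: 0.0177
```

```bash

python3 -m inch '[[2.0,0,0,0,0],[2.3,0,0,0,0],[2.6,0,0,0,0],[3,0,0,0,0],[3.5,0,0,0,0],[4,0,0,0,0],[4.5,0,0,0,0],[4.5,0,0,0,0]]'
```

```text
clock: 34.0
position: [0.4979, 0.0415, 0.0251]
ee_rot: [3.142, 0.0, -3.115]
force: [0.2, 0.1, 0.1]
opening: 0.045
```

```bash

python3 -m inch '[[4.5,0,0,-0.5,0],[4.5,0,0,-1,0],[4.5,0,0,-2,0],[4.5,0,0,-4,0],[4.5,0,0,-4,0],[4.5,0,0,-4,0],[4.5,0,0,0,0],[4.5,0,0,0,0]]'
python3 - <<'E'
from h import *
np.set_printoptions(precision=4,suppress=True)
c=wcam('w13.png');pickle.dump(c,open('w13.pkl','wb'));sd=cam('side','s13.png');delta((.4437,.04,.025))
E
python3 -c "
import cv2
b=cv2.imread('pics/s13.png')
cv2.imwrite('pics/m13.png',cv2.resize(b[205:290,195:325],None,fx=6,fy=6,interpolation=cv2.INTER_CUBIC))"
```

```text
clock: 35.0
position: [0.4975, 0.0416, 0.1799]
ee_rot: [3.142, -0.0, -3.115]
force: [0.1, -0.5, -1.3]
opening: 0.0449
pos [0.4969 0.0416 0.1787] yaw [ 3.1412 -0.0026 -3.1154] shift cm [ 5.286  -0.0287 15.3862] turn 0 F [-0.7911 -0.4884 -0.8555] t 35.1
```

View pics/m13.png

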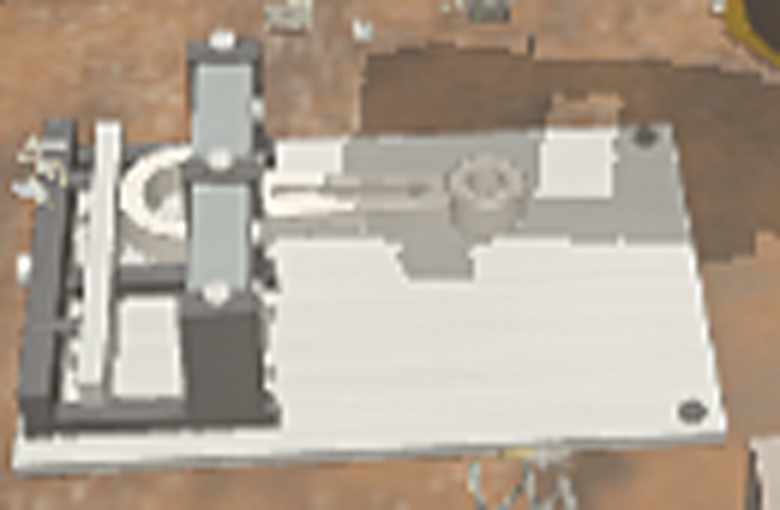

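View pics/w13.png

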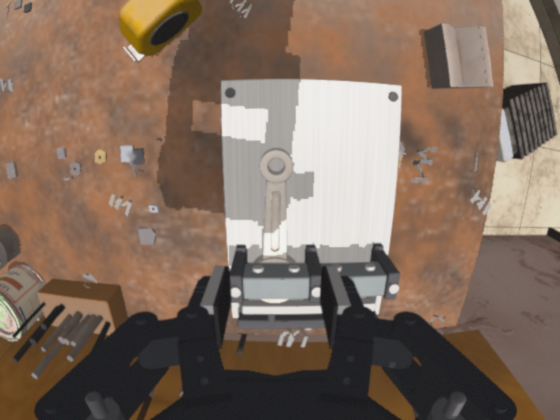

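The side view shows the rod straight in the right lane with its nose at the strip (119,200). The wrist view agrees: small eye (276,166), shank parallel to the lane. The gripper is clear of everything, so I'm handing in.

```bash
python3 - <<'E'
from h import *
bot.hand_in();print(get_state()['clock'])
E
```

```text
the job is handed in; nothing more can be done
the job is handed in; nothing more can be done
```

The connecting rod is in the right lane, pushed home against the end stop, and the job was handed in at about 35 s of the 72 s allowed.

- **Left lane:** I laid the rod flat on the bed, big end towards the bars, and tried this lane first. The bar stopped it at about 8 N, and I drew it back without forcing.
- **Right lane:** It slid under the bar freely, with readings of about 1 N. I felt the stop at roughly gauge x = 80 mm.
- **Pressing:** The force built up from 6 to 13 N over about a second, slightly above the suggested 3–10 N but well under 25 N. I eased it to about 5 N before letting go.
- **Last checks:** The pictures show the rod flat and straight in the right lane with its nose at the strip, and the gripper well clear. The vee block is where it was. I did not check the chuck again at the end, but the arm did not go near it after the pick-up.
- **Disagreement:** My camera-based gauge position put the left-bar contact about 4 mm short of the blade. An overlay on the side and scene pictures suggested it was the bar, so I took that contact as the reference for the right lane.
- **Not checked:** I did not feel the stop again after releasing. A gap of a few tenths of a millimetre there would not show in the pictures.

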